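# Close the iris, then open it to the green clip

## Task

On the microscope's transmitted-light base, push the iris lever round by its blue knob to its closed end, fully against the red stop, then push it back open until its white pointer tip is lined up with the middle of the green clip on the scale, and leave it there. Only push the lever with the fingers: do not lift the ring off its seat, and leave the specimen dish on the glass, the green clip and everything else on the bench where they are.

Things in the scene. Friction and masses are not known exactly. Their poses are not given: they have to be found in the camera images.
- base: fixed white box 260 x 260 mm; its deck is a round aluminium scale plate, 254 mm diameter, 55 mm above the bench. Origin: centre of its underside, on the ring's axis; z up, its -x side roughly towards the robot. From above, the lever direction (axis to knob) is 2.042 rad + joint iris counterclockwise from the base's +x. Only the lever's knob stands more than 25 mm above the deck.
- iris (a joint): angle (rad) of the black iris ring (120 mm diameter, 12 mm high on the deck) and its lever about the vertical axis through the base's origin: 0 = closed, against the red stop; grows counterclockwise seen from above, to 2.2 = fully open, at the white stop. Steady friction (about 1.3 N at the knob), no spring, stays where it is left.
- lever_knob (a point): centre of the top of the blue upright knob on the lever: a pin of 12 mm diameter standing 95 mm from the ring's axis, from 11 to 45 mm above the deck (its top is 100 mm above the bench). The steel lever arm under it is 8 mm wide, its top 11 mm above the deck.
- lever_tip (a point): the white pointer tip at the outer end of the lever, 108 mm from the ring's axis, 7 mm above the deck, in line with the knob and the axis
- closed_stop (a point): top of the red stop pin (8 mm diameter), 12 mm above the deck, 78 mm from the axis; the lever arm meets it when joint iris is 0. A like white pin stands at the open end.
- clip (a joint): where the green clip sits on the scale, as an angle counted like joint iris (rad): the pointer is lined up when joint iris equals joint clip. It is stiff and differs from run to run; not to be moved.
- clip_mark (a point): inner end of the white line on top of the green clip: the clip is 14 x 14 mm, 7 mm high, on the deck from 112 to 126 mm from the ring's axis; this point is 112 mm from the axis, 7 mm above the deck, on the clip's middle line; point x axis points outward along that line
- cell (a joint): height (m) by which the iris ring has been lifted off its seat; 0 = seated. The ring would lift out by 30 mm; it must stay down.
- dish: clear round specimen dish, 58 mm diameter, 13 mm high, loose on the round glass in the middle of the ring, 66 mm above the bench; origin at the centre of its underside; to be left alone
- forceps: steel forceps lying beside the base, 140 mm long, 8 mm high; origin under its middle; bystander
- needle: dissecting needle with black handle lying beside the base, 150 mm long; origin under its middle; bystander
- jar: small sample jar with blue cap, 48 mm diameter, 60 mm high; origin at centre of underside; bystander
- slidebox: blue slide box 85 x 35 x 30 mm; origin at centre of underside; bystander

How it is judged:
By the outcome, as a careful person would: the job done as asked, in the order asked, and still so for the second after the job is handed in, with the robot touching nothing.
It also fails if it takes over 64 s, if anything falls off the work surface, if the arm or the gripper's body presses on something with over 40 N, if the wrist force passes 120 N, or if a joint passes its speed limit or range.

## Robot

A 7-joint arm with a two-finger parallel gripper is mounted at the origin on the work surface. World frame = base frame: x ahead of the robot, y to its left, z up, the work surface at z = 0. Lengths are in m, angles in rad, forces in N, time in s.
With the tool pointing down it reaches from about 0.4 to 0.85 m from the base axis. Payload 4.5 kg.
Tool frame: the origin (TCP) lies at the very end of the fingers, on their centre line; the grasp point (between the pads) lies 19 mm behind it (r.grip_point_offset is the distance from the TCP to the grasp point, in m); y points along the fingers, x is the direction in which the jaws open and shut, and the axes are right-handed (so a half turn about y gives the same grasp; the last joint's range is limited). The gripper opens to 88 mm and grips with 3 to 60 N. Pads are 18 mm wide; open, the fingers measure 123 mm over their backs; the gripper's body (75 mm by 187 mm) begins 45 mm behind the grasp point.
Start: joints at [-1.197, 0.689, -0.195, 1.565, 0.157, 0.902, -0.215], TCP at [0.208, 0.589, 0.239] pointing down, gripper open.
Joint ranges: [-3.01, 3.01], [-0.46, 2.08], [-1.47, 1.51], [0.13, 2.56], [-1, 4.14], [0.04, 2.09], [-2.66, 2.66]. Speed limits (rad/s): [2.57, 2.57, 3.14, 3.14, 3.14, 3.14, 3.14].

## Interface

Orientations are given as a unit quaternion [x, y, z, w].
In Python, from plant import get_state, snapshot, camera_params, job, r gives the robot as it stands.
- The arm moves only by the tool carry_out, never from a script. Its arguments are lists of equal length, an entry for each row: "offset": the shift along the world's x, y, z in m, a list of three; "twist": the turn about the world's z in degrees. In form: {"offset": [[tx, ty, tz], ...], "twist": [twist, ...]}. A call has 1 to 8 rows; each row shifts and turns the commanded pose from where the row before left it; what a row does not reach is not made up. A row lasts 1/8 s, in which the tool goes at most 62.5 mm and 10.7 degrees, less where a joint would pass 70% of its speed; a pose out of reach is approached as far as the arm can. A call with a gripper value outside its range is refused whole. "grip" is the finger opening in m, from 0 to 0.0881, set as the call begins (left out, the last holds). The fingers move at their own pace and stop on an object; "newtons" is the grip in N (left out, the last holds). Time passes only in rows, so rows that do not move let the fingers close. It gives the time, the measured TCP pose, the force and the opening at its end, in the units of the state.
- get_state(): the state, without advancing time (a new reading comes with each control period).
- snapshot(name): name is "scene" or "top" or "wrist"; returns the picture (400x640x3 uint8, red, green, blue); there is no depth.
- camera_params(name): a dict with "camera_matrix" (3x3 intrinsics, pixels), "eye" and "orientation" of the camera in the world. Camera axes: x right, y up, looking along -z (the intrinsics and any distortion apply to the point x, -y, -z); pixel columns grow to the right and rows downward; lengths in m; the calibration is good to about 2 mm. A picture is of the moment at which its call begins: read the wrist's pose just before it. camera_params takes no time and is no camera call; for the wrist camera it gives the pose at the moment of the call.
- job.finish_job(): hands the job in, once; it reports no verdict.
The state is a dict: "clock": time; "q": joint angles; "qd": joint speeds; "joint_torque": joint torques, N m; "tool_pos": TCP position; "eef_rot": TCP orientation; "contact_force": force on the tool from outside, world axes, zero at the start; "moment": the same for the moment, N m; "opening": opening from 0.0 (shut) to 1.0 (fully open).
Only numpy, scipy, OpenCV 4.12 (cv2) and the standard library are available. Lean on these libraries where they do the work, as an engineer would, in place of code of your own. Each camera call takes 0.05 s, during which the arm holds its last target. There are 200 camera calls.

## Working session

There is one attempt and no reset: what is moved stays moved. The work goes in short steps, Python scripts to look and compute and a tool call to move; the robot and the scene stay as the last step left them, time stands still between calls to the robot, and variables do not carry over. Pictures are saved under pics/ and viewed, about 8 in all and at most 12, crops included, and the job is handed in when it is done.

Besides the shell and the picture viewer there is one more tool, called after "Call:" as name([rows], argument=value, ...), one row to a line, values as JSON. carry_out: Moves the arm, as the interface text tells. Its arguments: {"type":"object","properties":{"offset":{"type":"array"},"twist":{"type":"array"},"grip":{"type":"number"},"newtons":{"type":"number"}},"required":["offset","twist"]}

```bash
mkdir -p pics; ls; python3 - <<'E'
from plant import *
import cv2
s=get_state();print(s)
for n in("scene","top"):
    p=camera_params(n);print(n,p)
    cv2.imwrite(f"pics/{n}0.png",snapshot(n)[:,:,::-1])
E
```

```text
pics
{'clock': 0.0, 'q': array([-1.19718299,  0.6899675 , -0.19453557,  1.56635871,  0.15733877,
        0.90246318, -0.21508454]), 'qd': array([-8.34102551e-04, -1.82554915e-04, -4.55944693e-04, -4.66020359e-05,
       -4.53883703e-04,  7.75104437e-04,  1.35462588e-03]), 'joint_torque': array([ 1.62984593e-04, -5.27556753e+01, -1.26672562e+00, -1.53428149e+01,
       -5.25827799e-02,  6.35184944e-03,  1.53027263e-04]), 'tool_pos': array([0.20815347, 0.58865357, 0.23791695]), 'eef_rot': array([ 0.57772406,  0.40780774, -0.40878432, -0.57690826]), 'contact_force': array([-1.38840891, -1.3998209 , -0.43968127]), 'moment': array([0.06607859, 0.02900368, 0.01832701]), 'opening': 1.0011260685416747}
scene {'camera_matrix': array([[364.08445849,   0.        , 317.29474176],
       [  0.        , 364.08445849, 196.46904208],
       [  0.        ,   0.        ,   1.        ]]), 'eye': array([ 0.88421335, -0.28763873,  0.71886303]), 'orientation': array([0.29264936, 0.09638217, 0.30513621, 0.90108752])}
top {'camera_matrix': array([[420.54634291,   0.        , 321.51767202],
       [  0.        , 420.54634291, 193.06301885],
       [  0.        ,   0.        ,   1.        ]]), 'eye': array([0.54827377, 0.06543451, 1.03721752]), 'orientation': array([-0.02554629,  0.01718199,  0.71304284, -0.7004442 ])}
```

View pics/top0.png

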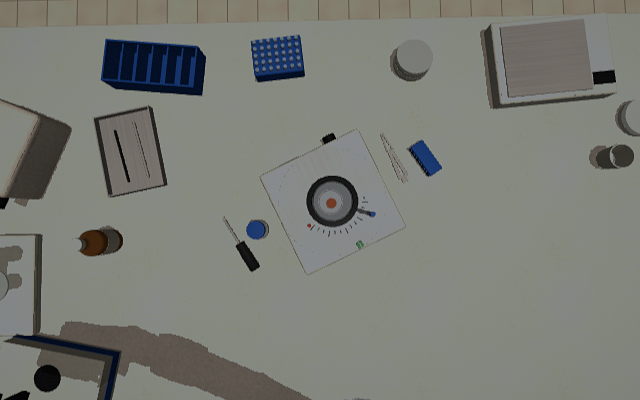

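View pics/scene0.png

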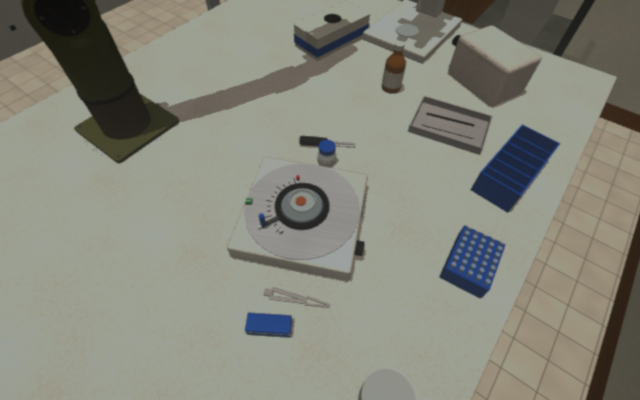

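Top view (up = +x, right = −y): knob ≈(372,214), red stop ≈(309,226), green clip ≈(360,245), ring ≈(332,201). The lever is near its open end. In the scene view the knob is ≈(262,219), the clip (249,201) and the red stop (297,178).

```bash
cat > h.py <<'E'
import numpy as np, cv2
from scipy.spatial.transform import Rotation as R
from plant import *
def ray(p,uv):
    K=p["camera_matrix"]; d=np.linalg.solve(K,[uv[0],uv[1],1.]); d=d*[1,-1,-1]
    return np.array(p["eye"]),R.from_quat(p["orientation"]).apply(d)
def onplane(p,uv,z):
    e,d=ray(p,uv); return e+d*(z-e[2])/d[2]
def proj(p,X):
    c=R.from_quat(p["orientation"]).inv().apply(np.array(X)-p["eye"])*[1,-1,-1]
    k=p["camera_matrix"]@c; return k[:2]/k[2]
def tri(pa,ua,pb,ub):
    (a,d),(b,e)=ray(pa,ua),ray(pb,ub); d/=np.linalg.norm(d); e/=np.linalg.norm(e)
    s,t=np.linalg.lstsq(np.c_[d,-e],b-a,rcond=None)[0]
    return (a+s*d+b+t*e)/2, np.linalg.norm(a+s*d-b-t*e)
def blobs(im,col,box=None,minA=3):
    h=cv2.cvtColor(im,cv2.COLOR_RGB2HSV); H,S,V=[h[...,i].astype(int) for i in range(3)]
    m={"blue":(abs(H-112)<14)&(S>120)&(V>40),"green":(abs(H-65)<22)&(S>90)&(V>40),
       "red":((H<6)|(H>172))&(S>130)&(V>50),"black":(V<60)}[col].astype(np.uint8)
    if box: 
        k=np.zeros_like(m); x0,y0,x1,y1=box; k[y0:y1,x0:x1]=1; m&=k
    n,l,st,c=cv2.connectedComponentsWithStats(m)
    return [(int(st[i,4]),c[i].round(2),st[i,:4].tolist()) for i in range(1,n) if st[i,4]>=minA],l
def ang(v): return np.arctan2(v[1],v[0])
E
python3 - <<'E'
from h import *
im={};P={}
for n,box in(("top",(262,130,405,275)),("scene",(230,155,368,275))):
    im[n]=cv2.imread(f"pics/{n}0.png")[:,:,::-1].copy();P[n]=camera_params(n)
    for c in("blue","green","red","black"):
        b,_=blobs(im[n],c,box); print(n,c,b)
        for a,uv,_ in b:
            print("   ",onplane(P[n],uv,{"blue":.1,"green":.062,"red":.067,"black":.067}[c]).round(4))
a=cv2.resize(im["top"][125:280,255:410],None,fx=3.8,fy=3.8,interpolation=cv2.INTER_CUBIC)
cv2.imwrite("pics/topc.png",a[:,:,::-1])
E
```

```text
top blue [(20, array([372.05, 213.9 ]), [370, 212, 5, 5]), (28, array([262.79, 229.71]), [262, 224, 3, 12])]
    [ 0.5566 -0.0355  0.1   ]
    [0.5258 0.2081 0.1   ]
top green [(8, array([361.25, 243.25]), [360, 241, 4, 5]), (10, array([358. , 245.2]), [357, 243, 3, 5])]
    [ 0.4899 -0.0131  0.062 ]
    [ 0.4856 -0.0055  0.062 ]
top red [(8, array([308.88, 225.12]), [308, 224, 3, 3])]
    [0.5337 0.1068 0.067 ]
top black [(88, array([328.33, 137.81]), [322, 133, 14, 11]), (906, array([333.2 , 201.01]), [307, 176, 64, 51]), (8, array([263.88, 226.5 ]), [262, 223, 4, 8]), (5, array([268., 229.]), [268, 227, 1, 5])]
    [0.7357 0.0583 0.067 ]
    [0.5882 0.0498 0.067 ]
    [0.5323 0.2106 0.067 ]
    [0.5264 0.2011 0.067 ]
scene blue [(17, array([261.18, 215.94]), [259, 214, 5, 5])]
    [ 0.5547 -0.0372  0.1   ]
scene green [(14, array([248.14, 202.07]), [246, 201, 5, 3])]
    [ 0.4871 -0.0125  0.062 ]
scene red [(5, array([297.4, 176.8]), [297, 176, 2, 3])]
    [0.5306 0.1059 0.067 ]
scene black [(797, array([300.69, 208.45]), [263, 184, 66, 45]), (95, array([358.96, 248.02]), [355, 241, 9, 15])]
    [0.5917 0.0422 0.067 ]
    [0.7444 0.0388 0.067 ]
```

View pics/topc.png

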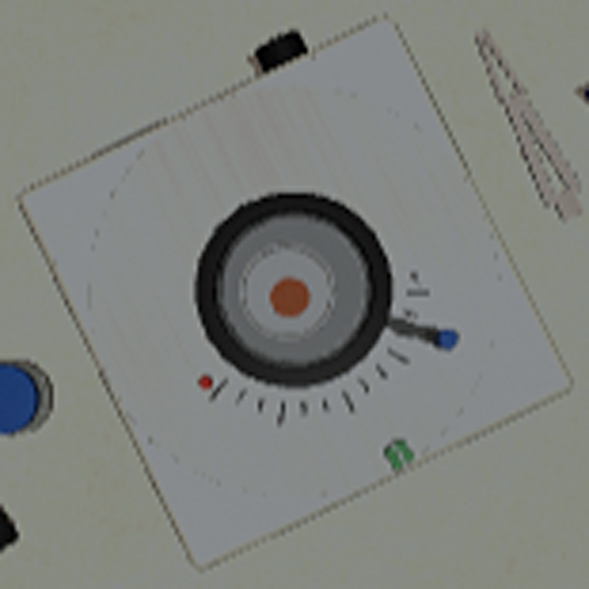

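Call:
carry_out([
  [0.019,-0.034,0.002],
  [0.019,-0.034,0.002],
  [0.019,-0.034,0.002],
  [0.019,-0.034,0.002],
  [0.019,-0.034,0.002],
  [0.019,-0.034,0.002],
  [0.019,-0.034,0.002],
  [0.019,-0.034,0.002],
], twist=[-7,-7,-7,-7,-7,-7,-7,-7], grip=0.03)

```text
clock: 1.1
tool_pos: [0.3606, 0.316, 0.2546]
eef_rot: [0.702, 0.088, -0.088, -0.702]
contact_force: [0.0, 0.4, -0.2]
opening: 0.343
```

Call:
carry_out([
  [0.019,-0.034,0.002],
  [0.019,-0.034,0.002],
  [0.019,-0.034,0.002],
  [0.019,-0.034,0.002],
  [0.019,-0.034,0.002],
  [0.019,-0.034,0.002],
  [0.019,-0.034,0.002],
  [0,0,0],
], twist=[-7,-7,-7,-7,-7,-7,-7,-7])

```text
clock: 2.1
tool_pos: [0.4946, 0.0757, 0.2689]
eef_rot: [0.66, -0.253, 0.254, -0.66]
contact_force: [-0.9, 0.5, 0.9]
opening: 0.344
```

```bash
python3 - <<'E'
from h import *
s=get_state();print(s["q"].round(3),s["tool_pos"],s["contact_force"].round(2))
print(np.degrees(ang(R.from_quat(s["eef_rot"]).apply([1,0,0]))))
p=camera_params("wrist");im=snapshot("wrist")
import json;json.dump({k:np.array(v).tolist() for k,v in p.items()},open("w1.json","w"))
print(p["eye"],R.from_quat(p["orientation"]).apply([0,0,-1]),p["camera_matrix"][0,0])
cv2.imwrite("pics/w1.png",im[:,:,::-1])
for c in("blue","green","red"): 
    for b in blobs(im,c,None,20)[0]: print(c,b,onplane(p,b[1],{"blue":.1,"green":.062,"red":.067}[c]).round(4))
E
```

```text
[-0.462  0.504  0.337  1.914 -0.231  0.76  -0.729] [0.49458611 0.07569683 0.26888009] [-0.92  0.47  0.85]
-42.042973538651104
[0.54765856 0.13389845 0.41466058] [-0.20095673 -0.22681104 -0.95298119] 282.2342459367393
blue (1256, array([249.5 ,  56.31]), [231, 36, 39, 42]) [0.5267 0.2209 0.1   ]
blue (413, array([519.94, 198.43]), [506, 174, 30, 52]) [ 0.6524 -0.0948  0.1   ]
blue (1427, array([537.  , 204.71]), [513, 176, 49, 58]) [ 0.6634 -0.1152  0.1   ]
blue (151, array([418.58, 210.6 ]), [411, 202, 16, 18]) [ 0.5551 -0.0275  0.1   ]
green (45, array([356.89, 221.76]), [354, 217, 8, 10]) [ 0.4848 -0.0042  0.062 ]
green (35, array([362.57, 223.46]), [360, 219, 6, 10]) [ 0.4889 -0.0112  0.062 ]
red (36, array([327.11, 134.64]), [324, 132, 7, 7]) [0.5318 0.1086 0.067 ]
```

View pics/w1.png

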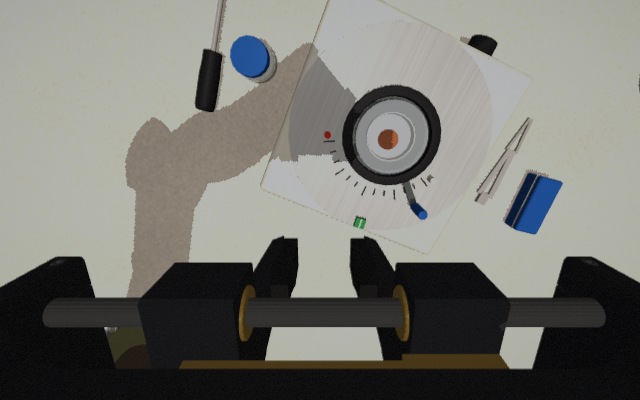

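Wrist view: ring ≈(391,135), knob top ≈(420,214), clip ≈(360,222), red stop ≈(327,135), white pin ≈(431,178).

```bash
cat > an.py <<'E'
from h import *
from scipy.optimize import least_squares
def ring(im,p,uv0,rad):
    "circle fit of the ring's outer top edge cast onto z=.067, radius known .06"
    g=cv2.GaussianBlur(cv2.cvtColor(im,cv2.COLOR_RGB2GRAY),(0,0),.7).astype(float)
    c=onplane(p,uv0,.067)
    for _ in range(4):
        pts=[]
        for a in np.radians(np.arange(0,360,4)):
            rr=np.arange(.050,.070,.0004)
            v=np.array([cv2.remap(g.astype(np.float32),*[np.float32([[k]]) for k in proj(p,c+[r*np.cos(a),r*np.sin(a),0])],cv2.INTER_LINEAR)[0,0] for r in rr])
            i=np.argmax(np.gradient(v)); pts.append(c[:2]+rr[i]*np.array([np.cos(a),np.sin(a)]))
        pts=np.array(pts)
        f=least_squares(lambda x:np.hypot(*(pts-x[:2]).T)-x[2],[c[0],c[1],.06],loss="soft_l1",f_scale=.001)
        c=np.r_[f.x[:2],.067]
    return c,f.x[2]
def rep(tag,im,p,box,uv0,gz=.062):
    c,r=ring(im,p,uv0,.06); print(tag,"axis",c.round(4),"r",round(r,4))
    out={"axis":c}
    for n,z in(("blue",.1),("green",gz),("red",.066)):
        b,_=blobs(im,n,box,4)
        if not b: print(n,"none"); continue
        A=np.array([k[0] for k in b]); uv=(np.array([k[1] for k in b])*A[:,None]).sum(0)/A.sum()
        X=onplane(p,uv,z); d=X-c; out[n]=X
        print("  ",n,A,uv.round(1),X.round(4),"rad",np.hypot(d[0],d[1]).round(4),"ang",(np.degrees(ang(d))%360).round(2))
    return out
E
python3 - <<'E'
from an import *
import json
for t,f,box,u in(("top","top0",(285,150,395,265),(332.2,201)),("scene","scene0",(235,165,368,275),(302,206)),("wrist","w1",(300,90,440,240),(391,135))):
    p=camera_params(t) if t!="wrist" else {k:np.array(v) for k,v in json.load(open("w1.json")).items()}
    rep(t,cv2.imread(f"pics/{f}.png")[:,:,::-1].copy(),p,box,u)
E
```

```text
top axis [0.5889 0.053  0.067 ] r 0.0595
   blue [20] [372.  213.9] [ 0.5566 -0.0355  0.1   ] rad 0.0942 ang 249.98
   green [ 8 10] [359.4 244.3] [ 0.4875 -0.0088  0.062 ] rad 0.1188 ang 211.38
   red [8] [308.9 225.1] [0.5337 0.1068 0.066 ] rad 0.0771 ang 135.73
scene axis [0.5875 0.0509 0.067 ] r 0.0608
   blue [17] [261.2 215.9] [ 0.5547 -0.0372  0.1   ] rad 0.0941 ang 249.58
   green [14] [248.1 202.1] [ 0.4871 -0.0125  0.062 ] rad 0.1187 ang 212.27
   red [5] [297.4 176.8] [0.5301 0.1065 0.066 ] rad 0.0799 ang 135.91
wrist axis [0.5872 0.0546 0.067 ] r 0.0594
   blue [151] [418.6 210.6] [ 0.5551 -0.0275  0.1   ] rad 0.0881 ang 248.66
   green [45 35] [359.4 222.5] [ 0.4866 -0.0073  0.062 ] rad 0.1181 ang 211.61
   red [36] [327.1 134.6] [0.5317 0.1085 0.066 ] rad 0.0773 ang 135.81
```

Call:
carry_out([
  [0.012,-0.022,-0.01],
  [0.012,-0.022,-0.01],
  [0.012,-0.022,-0.02],
  [0.012,-0.022,-0.03],
  [0.0125,-0.024,-0.03],
  [0,0,-0.03],
  [0,0,0],
  [0,0,0],
], twist=[0,0,0,0,0,0,0,0])

```text
clock: 3.15
tool_pos: [0.5541, -0.032, 0.1395]
eef_rot: [-0.661, 0.25, -0.25, 0.662]
contact_force: [0.5, 0.2, 0.6]
opening: 0.346
```

```bash
python3 - <<'E'
from an import *
s=get_state();print(s["tool_pos"],s["contact_force"].round(2))
im=snapshot("wrist");cv2.imwrite("pics/w2.png",im[:,:,::-1])
E
```

```text
[ 0.554121   -0.03203596  0.13947415] [0.52 0.23 0.64]
```

View pics/w2.png

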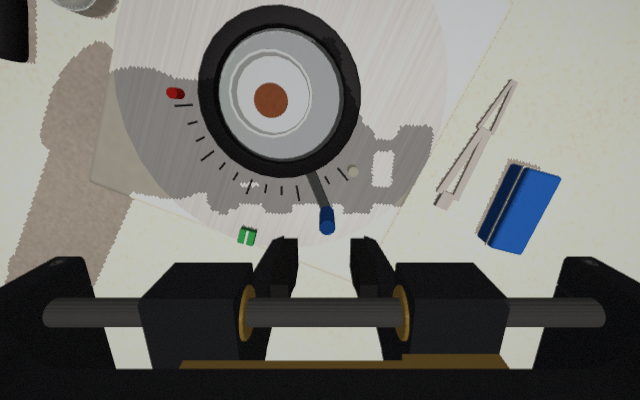

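Wrist: the knob top ≈(327,226) lies on the centre line between the fingertips (≈285 and 365), with the clip at (247,236) and the red stop at (175,93). Next I lower the fingers around the knob.

Call:
carry_out([
  [0.001,-0.004,-0.008],
  [0,0,-0.008],
  [0,0,-0.01],
  [0,0,-0.01],
  [0,0,-0.01],
  [0,0,-0.01],
  [0,0,-0.005],
  [0,0,0],
], twist=[0,0,0,0,0,0,0,0])

```text
clock: 4.2
tool_pos: [0.5546, -0.0367, 0.0774]
eef_rot: [0.661, -0.251, 0.25, -0.661]
contact_force: [0.4, 0.6, 1.0]
opening: 0.34
```

```bash
cat > plan.py <<'E'
from h import *
import sys
# arc steps round the axis from a0 to a1 deg in n rows; knob angle phi=tool centre angle
C=np.array([.588,.053]);a=np.radians(np.linspace(float(sys.argv[1]),float(sys.argv[2]),int(sys.argv[3])+1))
P=C+.095*np.c_[np.cos(a),np.sin(a)];s=get_state()
print(s["tool_pos"].round(4),"tool ang about axis",np.degrees(ang(s["tool_pos"][:2]-C))%360,"r",np.hypot(*(s["tool_pos"][:2]-C)))
print(np.diff(P,axis=0).round(4).tolist()); print(P[-1].round(4),s["contact_force"].round(2),s["q"][6])
E
python3 plan.py 248 148 20
```

```text
[ 0.5546 -0.0367  0.0774] tool ang about axis 249.5737060307386 r 0.09573749364734757
[[-0.0075, 0.0034], [-0.0072, 0.0041], [-0.0068, 0.0047], [-0.0064, 0.0053], [-0.0059, 0.0058], [-0.0054, 0.0063], [-0.0048, 0.0067], [-0.0042, 0.0071], [-0.0036, 0.0075], [-0.0029, 0.0078], [-0.0022, 0.008], [-0.0015, 0.0081], [-0.0008, 0.0082], [-0.0001, 0.0083], [0.0007, 0.0083], [0.0014, 0.0082], [0.0021, 0.008], [0.0028, 0.0078], [0.0034, 0.0075], [0.0041, 0.0072]]
[0.5074 0.1033] [0.39 0.55 1.  ] -0.42900245257437103
```

Call:
carry_out([
  [-0.0075,0.0034,0],
  [-0.0072,0.0041,0],
  [-0.0068,0.0047,0],
  [-0.0064,0.0053,0],
  [-0.0059,0.0058,0],
  [-0.0054,0.0063,0],
  [-0.0048,0.0067,0],
  [-0.0042,0.0071,0],
], twist=[-4,-4,-4,-4,-4,-4,-4,-4])

```text
clock: 5.2
tool_pos: [0.5063, 0.0053, 0.0782]
eef_rot: [0.566, -0.424, 0.425, -0.565]
contact_force: [-1.4, -3.2, -0.6]
opening: 0.343
```

Call:
carry_out([
  [-0.0036,0.0075,0],
  [-0.0029,0.0078,0],
  [-0.0022,0.008,0],
  [-0.0015,0.0081,0],
  [-0.0008,0.0082,0],
  [-0.0001,0.0083,0],
  [0.0007,0.0083,0],
  [0,0,0],
], twist=[-4,-4,-4,-4,-4,-4,-4,0])

```text
clock: 6.2
tool_pos: [0.4962, 0.0635, 0.0779]
eef_rot: [0.448, -0.547, 0.547, -0.448]
contact_force: [-0.4, -0.6, -0.2]
opening: 0.339
```

```bash
python3 plan.py 170 130 20; python3 - <<'E'
from an import *
im=snapshot("wrist");cv2.imwrite("pics/w3.png",im[:,:,::-1])
E
```

```text
[0.4962 0.0635 0.0779] tool ang about axis 173.49601389790956 r 0.09235995635260065
[[0.0006, 0.0033], [0.0007, 0.0032], [0.0009, 0.0032], [0.001, 0.0032], [0.0011, 0.0031], [0.0012, 0.0031], [0.0013, 0.0031], [0.0014, 0.003], [0.0015, 0.003], [0.0016, 0.0029], [0.0017, 0.0028], [0.0018, 0.0028], [0.0019, 0.0027], [0.002, 0.0026], [0.0021, 0.0026], [0.0022, 0.0025], [0.0023, 0.0024], [0.0023, 0.0023], [0.0024, 0.0023], [0.0025, 0.0022]]
[0.5269 0.1258] [-0.37 -0.56 -0.2 ] -1.1509284149171801
```

View pics/w3.png

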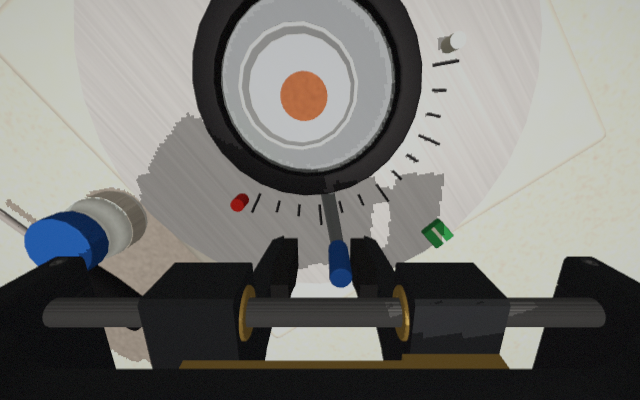

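The lever is following: knob (341,270) rests against the right finger, and the red stop is ahead at (240,202).

Call:
carry_out([
  [-0.001,0.0049,0],
  [0.0005,0.0049,0],
  [0.001,0.0048,0],
  [0.0014,0.0048,0],
  [0.0017,0.0047,0],
  [0.0019,0.0046,0],
  [0.0021,0.0045,0],
  [0.0024,0.0044,0],
], twist=[-3,-3,-3,-3,-3,-3,-3,-3])

```text
clock: 7.25
tool_pos: [0.5068, 0.0996, 0.0781]
eef_rot: [0.323, -0.628, 0.629, -0.324]
contact_force: [-0.9, -1.1, 1.0]
opening: 0.339
```

Call:
carry_out([
  [0.0013,0.0021,0],
  [0.0013,0.0021,0],
  [0.0014,0.0021,0],
  [0.0014,0.002,0],
  [0,0,0],
  [0,0,0],
], twist=[0,0,0,0,0,0])

```text
clock: 8.0
tool_pos: [0.5119, 0.109, 0.0777]
eef_rot: [0.324, -0.628, 0.629, -0.324]
contact_force: [-0.2, 0.0, -0.5]
opening: 0.337
```

```bash
python3 plan.py 144 130 7
```

```text
[0.5119 0.109  0.0777] tool ang about axis 143.64038163397404 r 0.09449091737713616
[[0.002, 0.0026], [0.0021, 0.0026], [0.0022, 0.0025], [0.0023, 0.0024], [0.0023, 0.0023], [0.0024, 0.0023], [0.0025, 0.0022]]
[0.5269 0.1258] [-0.19  0.04 -0.53] -1.5699432841152885
```

Call:
carry_out([
  [0.0013,0.0016,0],
  [0.0014,0.0015,0],
  [0.0014,0.0015,0],
  [0.0014,0.0014,0],
  [0.0007,0.0007,0],
  [0,0,0],
], twist=[0,0,0,0,0,0])

```text
clock: 8.75
tool_pos: [0.5181, 0.1156, 0.0778]
eef_rot: [0.324, -0.628, 0.629, -0.324]
contact_force: [-0.6, -0.7, -0.3]
opening: 0.34
```

Call:
carry_out([
  [0.0007,0.0007,0],
  [0.0007,0.0007,0],
  [0,0,0],
], twist=[0,0,0])

```text
clock: 9.12
tool_pos: [0.5193, 0.117, 0.0778]
eef_rot: [0.324, -0.628, 0.629, -0.324]
contact_force: [-1.3, 0.1, 0.0]
opening: 0.34
```

Call:
carry_out([
  [0.0007,0.0007,0],
  [0.0007,0.0007,0],
  [0,0,0],
], twist=[0,0,0])

```text
clock: 9.5
tool_pos: [0.5203, 0.118, 0.0777]
eef_rot: [0.324, -0.629, 0.629, -0.324]
contact_force: [-3.0, -1.3, 1.5]
opening: 0.342
```

Call:
carry_out([
  [0.0007,0.0007,0],
  [0.0007,0.0007,0],
  [0,0,0],
], twist=[0,0,0])

```text
clock: 9.88
tool_pos: [0.5204, 0.1183, 0.0776]
eef_rot: [0.325, -0.629, 0.629, -0.322]
contact_force: [-5.0, -3.9, 1.6]
opening: 0.344
```

Call:
carry_out([
  [0.0007,0.0007,0],
  [0.0007,0.0007,0],
  [0,0,0],
], twist=[0,0,0])

```text
clock: 10.25
tool_pos: [0.5206, 0.1184, 0.0775]
eef_rot: [0.325, -0.629, 0.629, -0.321]
contact_force: [-8.0, -6.5, 2.8]
opening: 0.343
```

```bash
python3 - <<'E'
from an import *
import json
s=get_state();print(s["tool_pos"],s["contact_force"].round(2))
p=camera_params("wrist");im=snapshot("wrist");cv2.imwrite("pics/w4.png",im[:,:,::-1])
json.dump({k:np.array(v).tolist() for k,v in p.items()},open("w4.json","w"))
E
```

```text
[0.52058504 0.1184329  0.07747127] [-8.01 -6.49  2.8 ]
```

View pics/w4.png

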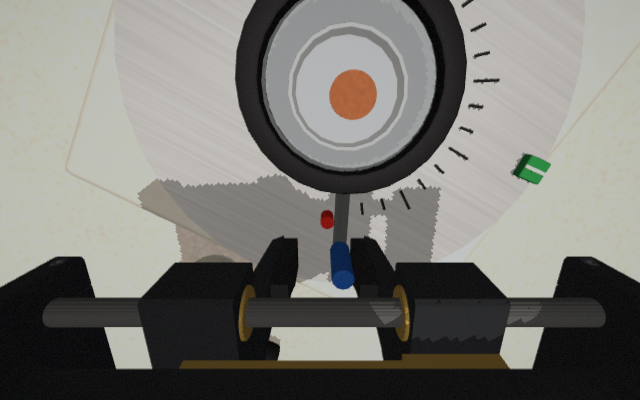

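The knob has stalled at about 10 N, and the lever arm (337,215) touches the red pin (327,219), so it is fully closed. Now I push it back the other way.

```bash
python3 plan.py 134 206 18
```

```text
[0.5205 0.1184 0.0775] tool ang about axis 135.8723849643359 r 0.09397159742796583
[[-0.0046, -0.0048], [-0.0043, -0.0051], [-0.0039, -0.0054], [-0.0035, -0.0056], [-0.0031, -0.0059], [-0.0027, -0.0061], [-0.0023, -0.0062], [-0.0018, -0.0064], [-0.0014, -0.0065], [-0.0009, -0.0066], [-0.0005, -0.0066], [0.0, -0.0066], [0.0005, -0.0066], [0.0009, -0.0066], [0.0014, -0.0065], [0.0018, -0.0064], [0.0023, -0.0062], [0.0027, -0.0061]]
[0.5026 0.0114] [-7.16 -6.14  2.95] -1.610650012366233
```

Call:
carry_out([
  [-0.0046,-0.0048,0],
  [-0.0043,-0.0051,0],
  [-0.0039,-0.0054,0],
  [-0.0035,-0.0056,0],
  [-0.0031,-0.0059,0],
  [-0.0027,-0.0061,0],
  [-0.0023,-0.0062,0],
  [-0.0018,-0.0064,0],
], twist=[4,4,4,4,4,4,4,4])

```text
clock: 11.3
tool_pos: [0.4986, 0.0768, 0.078]
eef_rot: [0.484, -0.514, 0.514, -0.486]
contact_force: [-0.1, 0.9, 0.3]
opening: 0.341
```

Call:
carry_out([
  [-0.0014,-0.0065,0],
  [-0.0009,-0.0066,0],
  [-0.0005,-0.0066,0],
  [0,-0.0066,0],
  [0.0005,-0.0066,0],
  [0.0009,-0.0066,0],
  [0.0014,-0.0065,0],
  [0,0,0],
], twist=[4,4,4,4,4,4,4,0])

```text
clock: 12.3
tool_pos: [0.4986, 0.0294, 0.078]
eef_rot: [-0.594, 0.382, -0.384, 0.595]
contact_force: [-0.3, -0.4, 1.0]
opening: 0.339
```

```bash
python3 plan.py 194 214 10
```

```text
[0.4986 0.0294 0.078 ] tool ang about axis 194.75391035689233 r 0.09248927049169554
[[0.0009, -0.0032], [0.001, -0.0032], [0.0011, -0.0031], [0.0012, -0.0031], [0.0013, -0.0031], [0.0014, -0.003], [0.0015, -0.003], [0.0016, -0.0029], [0.0017, -0.0028], [0.0018, -0.0028]]
[ 5.092e-01 -1.000e-04] [-0.32 -0.38  0.98] -0.781677946518091
```

Call:
carry_out([
  [0.0005,-0.0034,0],
  [0.0008,-0.0033,0],
  [0.0011,-0.0031,0],
  [0.0012,-0.0031,0],
  [0.0013,-0.0031,0],
  [0.0014,-0.003,0],
  [0.0015,-0.003,0],
  [0,0,0],
], twist=[2,2,2,2,1,1,1,0])

```text
clock: 13.3
tool_pos: [0.505, 0.0069, 0.0777]
eef_rot: [0.629, -0.324, 0.324, -0.628]
contact_force: [0.7, -0.1, 0.2]
opening: 0.34
```

Call:
carry_out([
  [-0.002,0.0035,0],
  [-0.001,0.002,0],
  [-0.012,-0.006,0],
  [-0.015,-0.009,0],
  [-0.017,-0.01,0.004],
  [-0.017,-0.01,0.004],
  [-0.015,-0.009,0.004],
  [0,0,0],
], twist=[0,0,0,0,0,0,0,0])

```text
clock: 14.3
tool_pos: [0.4241, -0.032, 0.0901]
eef_rot: [0.629, -0.325, 0.324, -0.628]
contact_force: [-0.0, 0.3, -0.9]
opening: 0.338
```

```bash
cat > shot.py <<'E'
from an import *
import json,sys
s=get_state();print(s["clock"],s["tool_pos"],s["contact_force"].round(2))
p=camera_params("wrist");im=snapshot("wrist");n=sys.argv[1];cv2.imwrite(f"pics/{n}.png",im[:,:,::-1])
json.dump({k:np.array(v).tolist() for k,v in p.items()},open(n+".json","w"))
C=np.array([.588,.053,.062])
for a in(205,211.6):
    print(a,[proj(p,C+[r*np.cos(np.radians(a)),r*np.sin(np.radians(a)),0]).round(0).tolist() for r in(.06,.108,.119)])
E
python3 shot.py w5
```

```text
14.3 [ 0.42413675 -0.03197607  0.09007565] [-0.04  0.3  -0.88]
205 [[350.0, 22.0], [333.0, 113.0], [329.0, 132.0]]
211.6 [[362.0, 23.0], [354.0, 116.0], [352.0, 135.0]]
```

View pics/w5.png

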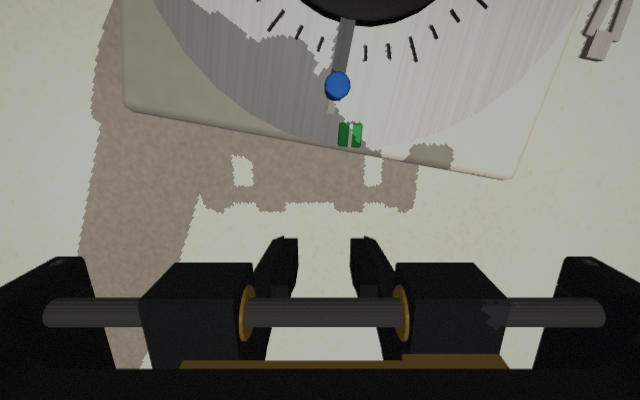

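Wrist: tip ≈(331,108), just outboard of the knob (337,86); the clip's white line is at ≈(350,134), so the lever still has to move counterclockwise. I'll measure this closely.

```bash
cat > fine.py <<'E'
from an import *
import json,sys
n=sys.argv[1];p={k:np.array(v) for k,v in json.load(open(n+".json")).items()}
im=cv2.imread(f"pics/{n}.png")[:,:,::-1].copy()
C=np.array([.588,.053,.062]);box=(300,60,400,160)
b,_=blobs(im,"green",box,6)
g=[onplane(p,k[1],.062) for k in b]; print("green",[(k[0],k[1]) for k in b],[((np.degrees(ang(x-C))%360).round(2),np.hypot(*(x-C)[:2]).round(4)) for x in g])
def pol(x): d=x-C; return (np.degrees(ang(d))%360).round(2),np.hypot(*d[:2]).round(4)
for uv in json.loads(sys.argv[2]) if len(sys.argv)>2 else []: print(uv,pol(onplane(p,uv,.062)))
b,_=blobs(im,"blue",box,6); print("blue",b,[pol(onplane(p,k[1],.1)) for k in b])
y0,x0=70,295
c=cv2.resize(im[y0:y0+85,x0:x0+85],None,fx=7,fy=7,interpolation=cv2.INTER_NEAREST)
cv2.imwrite(f"pics/{n}c.png",c[:,:,::-1])
E
python3 fine.py w5
```

```text
green [(224, array([343.19, 134.17])), (208, array([356.41, 135.1 ]))] [(np.float64(209.08), np.float64(0.119)), (np.float64(212.93), np.float64(0.119))]
blue [(571, array([336.73,  85.45]), [325, 72, 25, 28])] [(np.float64(203.94), np.float64(0.0957))]
```

View pics/w5c.png

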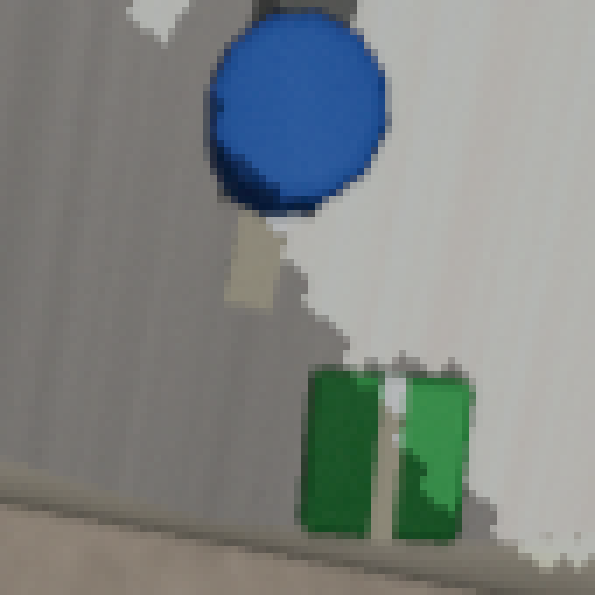

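```bash
python3 fine.py w5 "[[330.4,113.2],[332.2,102],[351.6,124],[349.3,146.5],[350.4,135]]"; python3 plan.py 208 218 5
```

```text
green [(224, array([343.19, 134.17])), (208, array([356.41, 135.1 ]))] [(np.float64(209.08), np.float64(0.119)), (np.float64(212.93), np.float64(0.119))]
[330.4, 113.2] (np.float64(204.27), np.float64(0.1083))
[332.2, 102] (np.float64(204.14), np.float64(0.1019))
[351.6, 124] (np.float64(211.22), np.float64(0.1127))
[349.3, 146.5] (np.float64(211.21), np.float64(0.126))
[350.4, 135] (np.float64(211.19), np.float64(0.1191))
blue [(571, array([336.73,  85.45]), [325, 72, 25, 28])] [(np.float64(203.94), np.float64(0.0957))]
[ 0.4256 -0.0314  0.0899] tool ang about axis 207.44650801726712 r 0.1830286487139998
[[0.0016, -0.0029], [0.0017, -0.0028], [0.0018, -0.0028], [0.0019, -0.0027], [0.002, -0.0026]]
[ 0.5131 -0.0055] [ 1.25 -0.29  0.25] -0.5768799499969461
```

Tip at 204.2°, clip line at 211.2° in the same view: +7.0° still needed, about 11.6 mm at the knob. I'll go back in the way I came out and push 10 mm of that first.

Call:
carry_out([
  [0.015,0.009,-0.004],
  [0.017,0.01,-0.004],
  [0.017,0.01,-0.004],
  [0.015,0.009,0],
  [0.012,0.006,0],
  [0.003,-0.0055,0],
  [0,0,0],
], twist=[0,0,0,0,0,0,0])

```text
clock: 15.22
tool_pos: [0.5047, 0.0065, 0.0777]
eef_rot: [0.629, -0.324, 0.324, -0.628]
contact_force: [-0.9, 0.1, -0.3]
opening: 0.34
```

Call:
carry_out([
  [0.0009,-0.0018,0],
  [0.0009,-0.0018,0],
  [0.0009,-0.0018,0],
  [0.001,-0.0017,0],
  [0.001,-0.0017,0],
  [0,0,0],
  [0,0,0],
], twist=[0,0,0,0,0,0,0])

```text
clock: 16.1
tool_pos: [0.5102, -0.0013, 0.0778]
eef_rot: [-0.629, 0.323, -0.324, 0.629]
contact_force: [-0.1, 0.1, -0.5]
opening: 0.34
```

Call:
carry_out([
  [-0.002,0.0035,0],
  [-0.001,0.002,0],
  [-0.012,-0.006,0],
  [-0.015,-0.009,0],
  [-0.017,-0.01,0.004],
  [-0.017,-0.01,0.004],
  [-0.015,-0.009,0.004],
  [0,0,0],
], twist=[0,0,0,0,0,0,0,0])

```text
clock: 17.1
tool_pos: [0.4289, -0.0409, 0.0901]
eef_rot: [0.629, -0.325, 0.324, -0.628]
contact_force: [0.6, 0.1, 0.4]
opening: 0.34
```

```bash
python3 shot.py w6; python3 fine.py w6
```

```text
17.1 [ 0.42891714 -0.04085111  0.09008959] [0.64 0.11 0.38]
205 [[331.0, 19.0], [316.0, 111.0], [313.0, 130.0]]
211.6 [[344.0, 21.0], [337.0, 114.0], [335.0, 133.0]]
green [(216, array([326.79, 132.1 ])), (212, array([339.93, 133.06]))] [(np.float64(209.14), np.float64(0.119)), (np.float64(212.96), np.float64(0.119))]
blue [(572, array([335.88,  85.77]), [324, 72, 25, 29])] [(np.float64(209.76), np.float64(0.0956))]
```

View pics/w6c.png

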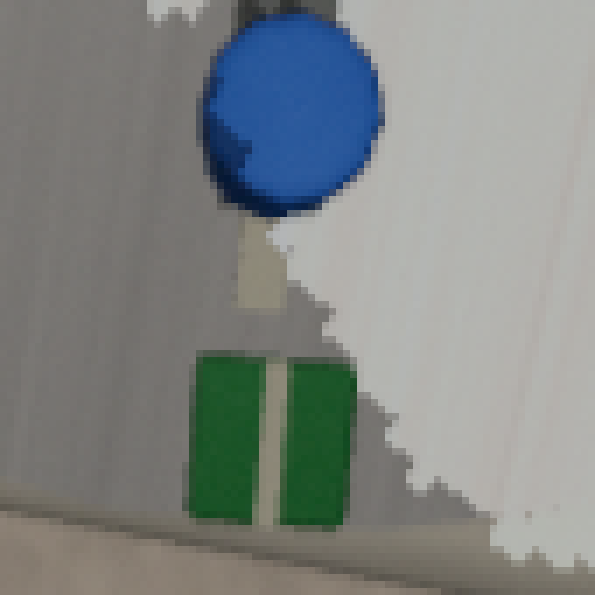

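```bash
python3 fine.py w6 "[[332.3,113.9],[333,104],[334.6,121.9],[332.9,144.5]]"|grep -v green
```

```text
[332.3, 113.9] (np.float64(210.23), np.float64(0.1083))
[333, 104] (np.float64(210.14), np.float64(0.1027))
[334.6, 121.9] (np.float64(211.15), np.float64(0.1127))
[332.9, 144.5] (np.float64(211.2), np.float64(0.126))
blue [(572, array([335.88,  85.77]), [324, 72, 25, 29])] [(np.float64(209.76), np.float64(0.0956))]
```

Call:
carry_out([
  [0.015,0.009,-0.004],
  [0.017,0.01,-0.004],
  [0.017,0.01,-0.004],
  [0.015,0.009,0],
  [0.012,0.006,0],
  [0.003,-0.0055,0],
  [0,0,0],
], twist=[0,0,0,0,0,0,0])

```text
clock: 18.02
tool_pos: [0.5094, -0.0023, 0.0777]
eef_rot: [0.629, -0.324, 0.324, -0.628]
contact_force: [-0.6, 0.8, -0.1]
opening: 0.338
```

Still 1.0° to go, about 1.6 mm.

Call:
carry_out([
  [0.0004,-0.0007,0],
  [0.0004,-0.0007,0],
  [0,0,0],
  [0,0,0],
], twist=[0,0,0,0])

```text
clock: 18.52
tool_pos: [0.5099, -0.0026, 0.0777]
eef_rot: [0.629, -0.324, 0.323, -0.629]
contact_force: [-3.0, 0.3, 0.5]
opening: 0.34
```

Call:
carry_out([
  [-0.002,0.0035,0],
  [-0.001,0.002,0],
  [-0.012,-0.006,0],
  [-0.015,-0.009,0],
  [-0.017,-0.01,0.004],
  [-0.017,-0.01,0.004],
  [-0.015,-0.009,0.004],
  [0,0,0],
], twist=[0,0,0,0,0,0,0,0])

```text
clock: 19.52
tool_pos: [0.4297, -0.0422, 0.0901]
eef_rot: [0.629, -0.325, 0.324, -0.628]
contact_force: [1.2, 0.7, 0.2]
opening: 0.343
```

```bash
python3 shot.py w7; python3 fine.py w7
```

```text
19.525 [ 0.42973877 -0.0422497   0.09009065] [1.15 0.69 0.22]
205 [[328.0, 19.0], [313.0, 111.0], [310.0, 130.0]]
211.6 [[341.0, 21.0], [334.0, 114.0], [333.0, 133.0]]
green [(217, array([324.09, 131.95])), (212, array([337.28, 132.97]))] [(np.float64(209.15), np.float64(0.1191)), (np.float64(212.98), np.float64(0.1191))]
blue [(571, array([334.21,  85.52]), [322, 71, 26, 30])] [(np.float64(210.29), np.float64(0.0956))]
```

View pics/w7c.png

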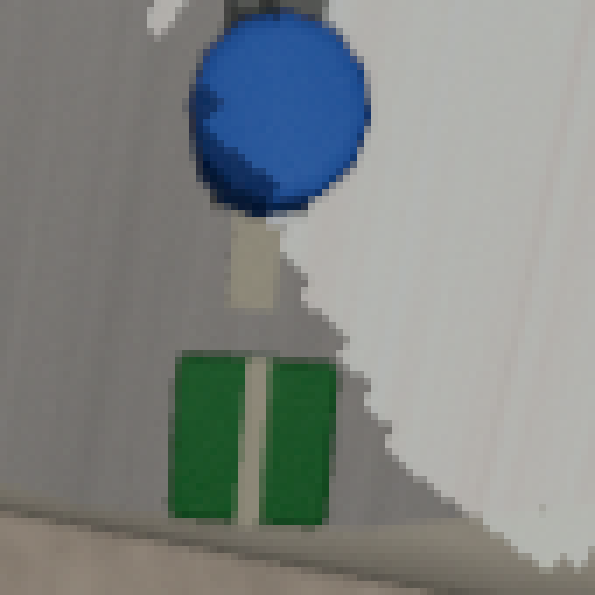

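The tip is now within about 0.4° (0.6–0.7 mm) of the line. Few pictures are left, so I'll segment the beige tip and line numerically, checking against w5–w7.

```bash
cat > auto.py <<'E'
from an import *
import json,sys
C=np.array([.588,.053,.062])
def pol(x): d=x-C; return round(np.degrees(ang(d))%360,2),round(np.hypot(*d[:2]),4)
for n in sys.argv[1:]:
    p={k:np.array(v) for k,v in json.load(open(n+".json")).items()}
    im=cv2.imread(f"pics/{n}.png")[:,:,::-1].astype(int)
    m=((im[...,0]-im[...,2]>15)&(im[...,0]>90)).astype(np.uint8)
    k=np.zeros_like(m);k[96:148,300:375]=1
    N,l,st,c=cv2.connectedComponentsWithStats(m&k)
    print(n,[(int(st[i,4]),c[i].round(1).tolist(),st[i,:4].tolist(),pol(onplane(p,c[i],.062))) for i in range(1,N) if st[i,4]>12])
E
python3 auto.py w5 w6 w7; python3 fine.py w7 "[[331.1,113.6],[331.4,104],[331.7,121.6],[330.4,144.5]]"|grep -v gree
```

```text
w5 [(77, [330.9, 107.2], [327, 101, 9, 13], (np.float64(204.07), np.float64(0.1049))), (50, [349.5, 138.5], [348, 129, 4, 19], (np.float64(211.03), np.float64(0.1212))), (16, [311.8, 142.0], [306, 140, 13, 4], (np.float64(200.78), np.float64(0.1271))), (75, [309.1, 145.7], [300, 143, 26, 5], (np.float64(200.32), np.float64(0.1297)))]
w6 [(72, [331.6, 107.8], [329, 101, 7, 13], (np.float64(209.82), np.float64(0.1049))), (77, [333.3, 135.4], [330, 122, 9, 26], (np.float64(211.11), np.float64(0.1206))), (50, [306.9, 146.0], [300, 143, 20, 5], (np.float64(204.2), np.float64(0.129))), (34, [358.3, 146.2], [351, 145, 14, 3], (np.float64(218.23), np.float64(0.1268))), (14, [344.6, 146.6], [340, 146, 10, 2], (np.float64(214.48), np.float64(0.127)))]
w7 [(82, [330.8, 107.1], [328, 101, 7, 13], (np.float64(210.43), np.float64(0.1046))), (92, [332.1, 136.3], [328, 121, 17, 27], (np.float64(211.55), np.float64(0.1212))), (45, [306.8, 146.1], [300, 144, 19, 4], (np.float64(204.91), np.float64(0.129))), (51, [356.9, 146.1], [346, 144, 21, 4], (np.float64(218.58), np.float64(0.127)))]
[331.1, 113.6] (np.float64(210.71), np.float64(0.1082))
[331.4, 104] (np.float64(210.54), np.float64(0.1028))
[331.7, 121.6] (np.float64(211.1), np.float64(0.1127))
[330.4, 144.5] (np.float64(211.26), np.float64(0.1262))
blue [(571, array([334.21,  85.52]), [322, 71, 26, 30])] [(np.float64(210.29), np.float64(0.0956))]
```

Call:
carry_out([
  [0.015,0.009,-0.004],
  [0.017,0.01,-0.004],
  [0.017,0.01,-0.004],
  [0.015,0.009,0],
  [0.012,0.006,0],
  [0.003,-0.0055,0],
  [0,0,0],
  [0,0,0],
], twist=[0,0,0,0,0,0,0,0])

```text
clock: 20.58
tool_pos: [0.5098, -0.0033, 0.0778]
eef_rot: [0.629, -0.324, 0.324, -0.628]
contact_force: [-0.9, -0.1, -0.1]
opening: 0.342
```

Call:
carry_out([
  [0.0004,-0.0008,0],
  [0,0,0],
  [0,0,0],
  [0,0,0],
], twist=[0,0,0,0])

```text
clock: 21.08
tool_pos: [0.5109, -0.0034, 0.0778]
eef_rot: [-0.629, 0.324, -0.324, 0.629]
contact_force: [0.5, 0.5, 0.7]
opening: 0.342
```

Call:
carry_out([
  [-0.002,0.0035,0],
  [-0.001,0.002,0],
  [-0.012,-0.006,0],
  [-0.015,-0.009,0],
  [-0.017,-0.01,0.004],
  [-0.017,-0.01,0.004],
  [-0.015,-0.009,0.004],
  [0,0,0],
], twist=[0,0,0,0,0,0,0,0])

```text
clock: 22.08
tool_pos: [0.43, -0.043, 0.0901]
eef_rot: [0.629, -0.325, 0.324, -0.628]
contact_force: [-0.1, 0.3, 0.3]
opening: 0.342
```

```bash
python3 shot.py w8; python3 fine.py w8;python3 auto.py w8
```

```text
22.075 [ 0.42996977 -0.04300367  0.09007244] [-0.09  0.26  0.3 ]
205 [[327.0, 18.0], [312.0, 110.0], [309.0, 129.0]]
211.6 [[340.0, 20.0], [333.0, 113.0], [331.0, 132.0]]
green [(218, array([322.8 , 131.68])), (216, array([336.  , 132.33]))] [(np.float64(209.14), np.float64(0.1192)), (np.float64(212.96), np.float64(0.1189))]
blue [(570, array([335.67,  85.23]), [324, 71, 25, 30])] [(np.float64(211.14), np.float64(0.0956))]
w8 [(73, [332.0, 108.0], [329, 101, 7, 13], (np.float64(211.27), np.float64(0.1052))), (78, [329.6, 134.5], [327, 121, 9, 27], (np.float64(211.16), np.float64(0.1205))), (49, [307.0, 146.0], [300, 144, 20, 4], (np.float64(205.29), np.float64(0.129))), (74, [352.8, 146.0], [337, 144, 29, 4], (np.float64(217.79), np.float64(0.1271)))]
```

View pics/w8c.png

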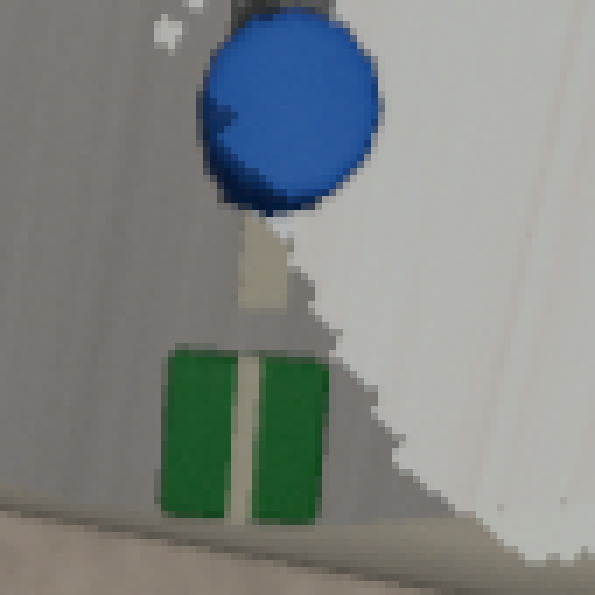

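The tip (332.4,113.6) has gone slightly past the line (inner end 330.6,121.4), by about 0.3–0.4°. I'll nudge it back with the other finger in tiny steps, reading the blue knob's angle in place.

```bash
python3 fine.py w8 "[[332.4,113.6],[332.9,104],[330.6,121.6],[329,144.4]]"|grep -v gree
```

```text
[332.4, 113.6] (np.float64(211.52), np.float64(0.1083))
[332.9, 104] (np.float64(211.45), np.float64(0.1029))
[330.6, 121.6] (np.float64(211.16), np.float64(0.1129))
[329, 144.4] (np.float64(211.22), np.float64(0.1263))
blue [(570, array([335.67,  85.23]), [324, 71, 25, 30])] [(np.float64(211.14), np.float64(0.0956))]
```

Call:
carry_out([
  [0.015,0.009,-0.004],
  [0.017,0.01,-0.004],
  [0.017,0.01,-0.004],
  [0.015,0.009,0],
  [0.012,0.006,0],
  [0,0,0],
  [0,0,0],
], twist=[0,0,0,0,0,0,0])

```text
clock: 23.0
tool_pos: [0.5072, 0.0017, 0.0777]
eef_rot: [0.629, -0.324, 0.324, -0.628]
contact_force: [-0.1, 0.4, -0.4]
opening: 0.339
```

Call:
carry_out([
  [-0.0013,0.0022,0],
  [-0.0013,0.0022,0],
  [-0.0013,0.0022,0],
  [-0.0012,0.0023,0],
  [0,0,0],
  [0,0,0],
], twist=[0,0,0,0,0,0])

```text
clock: 23.75
tool_pos: [0.5028, 0.011, 0.0777]
eef_rot: [0.629, -0.324, 0.324, -0.629]
contact_force: [-0.5, 1.1, 0.2]
opening: 0.342
```

```bash
cat > kn.py <<'E'
from an import *
s=get_state();p=camera_params("wrist");im=snapshot("wrist")
C=np.array([.588,.053,.1])
b,_=blobs(im,"blue",(295,150,355,330),50)
print(s["clock"],s["tool_pos"].round(4),s["contact_force"].round(1),[(k[0],k[1],k[2],round(np.degrees(ang(onplane(p,k[1],.1)-C))%360,2)) for k in b])
E
python3 kn.py
```

```text
23.75 [0.5028 0.011  0.0777] [-0.5  1.1  0.2] [(864, array([337.16, 261.72]), [327, 238, 23, 47], np.float64(210.43))]
```

Call:
carry_out([
  [-0.0004,0.0007,0],
  [0,0,0],
  [0,0,0],
], twist=[0,0,0])

```text
clock: 24.18
tool_pos: [0.5024, 0.0117, 0.0777]
eef_rot: [0.629, -0.324, 0.324, -0.629]
contact_force: [0.4, 0.1, 0.4]
opening: 0.339
```

```bash
python3 kn.py
```

```text
24.175 [0.5024 0.0117 0.0777] [0.4 0.1 0.4] [(880, array([338.73, 261.95]), [328, 238, 24, 47], np.float64(210.38))]
```

Call:
carry_out([
  [-0.0003,0.0005,0],
  [0,0,0],
  [0,0,0],
], twist=[0,0,0])

```text
clock: 24.6
tool_pos: [0.5021, 0.0122, 0.0777]
eef_rot: [0.629, -0.324, 0.324, -0.629]
contact_force: [-0.0, -0.2, -0.5]
opening: 0.342
```

```bash
python3 kn.py
```

```text
24.6 [0.5021 0.0122 0.0777] [-0.  -0.2 -0.5] [(888, array([339.89, 262.06]), [329, 238, 25, 47], np.float64(210.36))]
```

Call:
carry_out([
  [-0.0003,0.0005,0],
  [0,0,0],
  [0,0,0],
], twist=[0,0,0])

```text
clock: 25.02
tool_pos: [0.502, 0.0124, 0.0778]
eef_rot: [0.629, -0.323, 0.324, -0.629]
contact_force: [0.0, -0.8, -0.6]
opening: 0.341
```

```bash
python3 kn.py; python3 - <<'E'
from an import *
for n in("w3","w4"): print(blobs(cv2.imread(f"pics/{n}.png")[:,:,::-1].copy(),"blue",(295,150,355,330),50)[0])
E
```

```text
25.025 [0.502  0.0124 0.0778] [ 0.  -0.8 -0.6] [(880, array([340.32, 262.02]), [330, 238, 24, 47], np.float64(210.34))]
[(886, array([339.34, 263.88]), [329, 240, 24, 47])]
[(891, array([341.29, 265.68]), [331, 241, 24, 48])]
```

Call:
carry_out([
  [-0.0003,0.0005,0],
  [0,0,0],
  [0,0,0],
], twist=[0,0,0])

```text
clock: 25.45
tool_pos: [0.5015, 0.0132, 0.0778]
eef_rot: [0.629, -0.324, 0.324, -0.629]
contact_force: [1.4, -1.2, 0.1]
opening: 0.34
```

```bash
python3 kn.py
```

```text
25.45 [0.5015 0.0132 0.0778] [ 1.4 -1.2  0.1] [(880, array([340.29, 261.94]), [330, 238, 24, 47], np.float64(209.72))]
```

Call:
carry_out([
  [0.003,-0.006,0],
  [0.0025,-0.0045,0],
  [-0.012,-0.006,0],
  [-0.015,-0.009,0],
  [-0.017,-0.01,0.004],
  [-0.017,-0.01,0.004],
  [-0.015,-0.009,0.004],
  [0,0,0],
], twist=[0,0,0,0,0,0,0,0])

```text
clock: 26.5
tool_pos: [0.4289, -0.0422, 0.0901]
eef_rot: [0.629, -0.325, 0.324, -0.628]
contact_force: [0.4, -0.3, -0.4]
opening: 0.341
```

```bash
python3 shot.py w9; python3 fine.py w9;python3 auto.py w9; python3 - <<'E'
from an import *
# row-wise tip edges: print R-B around tip and line
import cv2
im=cv2.imread("pics/w9.png")[:,:,::-1].astype(int)
for y in(104,107,110,112,122,126,130,140): print(y,(im[y,322:345,0]-im[y,322:345,2]).tolist())
E
```

```text
26.5 [ 0.42894493 -0.0421682   0.09005118] [ 0.44 -0.29 -0.37]
205 [[329.0, 17.0], [314.0, 110.0], [311.0, 129.0]]
211.6 [[342.0, 19.0], [335.0, 112.0], [333.0, 132.0]]
green [(217, array([325. , 130.9])), (212, array([338.19, 132.05]))] [(np.float64(209.15), np.float64(0.1191)), (np.float64(212.97), np.float64(0.1191))]
blue [(581, array([336.3 ,  84.31]), [324, 70, 26, 30])] [(np.float64(210.53), np.float64(0.0956))]
w9 [(69, [332.1, 106.5], [329, 100, 7, 13], (np.float64(210.57), np.float64(0.1048))), (78, [332.0, 133.6], [330, 120, 10, 28], (np.float64(211.21), np.float64(0.1202))), (72, [308.8, 145.8], [300, 143, 25, 5], (np.float64(205.23), np.float64(0.1292))), (79, [354.2, 145.6], [341, 143, 25, 5], (np.float64(217.59), np.float64(0.1272)))]
104 [5, 5, 6, 5, 6, 5, 5, 9, 19, 20, 21, 20, 1, -3, -2, 2, 3, 3, 5, 7, 6, 6, 6]
107 [5, 6, 7, 7, 6, 6, 5, 12, 19, 19, 20, 20, 21, 21, 14, 4, 3, 4, 6, 7, 6, 6, 5]
110 [6, 7, 6, 7, 6, 6, 6, 16, 20, 21, 21, 20, 21, 21, 10, 5, 4, 7, 8, 7, 8, 6, 4]
112 [6, 4, 5, 6, 5, 7, 6, 13, 19, 18, 21, 20, 20, 20, 8, 6, 6, 7, 8, 7, 7, 5, 3]
122 [-13, -13, -13, -13, -10, -12, -12, -11, -11, 20, 20, 20, 5, -9, -14, -13, -12, -15, -14, -11, -14, -12, 4]
126 [-13, -13, -12, -12, -12, -12, -11, -13, -2, 19, 20, 20, 3, -13, -12, -13, -11, -11, -10, -13, -12, -11, 4]
130 [-13, -14, -14, -15, -13, -14, -15, -12, 11, 20, 21, 15, -3, -14, -9, -11, -12, -11, -11, -14, -11, -5, 6]
140 [-13, -11, -12, -14, -13, -12, -12, -4, 19, 20, 20, 2, -13, -12, -12, -12, -14, -11, -15, -13, -5, 5, 7]
```

```bash
python3 fine.py w9 "[[332.3,110],[332.3,112],[332.25,122],[332.1,126],[331.1,140]]"|grep -v gree
```

```text
[332.3, 110] (np.float64(210.72), np.float64(0.1067))
[332.3, 112] (np.float64(210.77), np.float64(0.1079))
[332.25, 122] (np.float64(211.02), np.float64(0.1135))
[332.1, 126] (np.float64(211.07), np.float64(0.1158))
[331.1, 140] (np.float64(211.12), np.float64(0.1241))
blue [(581, array([336.3 ,  84.31]), [324, 70, 26, 30])] [(np.float64(210.53), np.float64(0.0956))]
```

Tip 210.75° against clip 211.05°: within 0.3° (about 0.5 mm), comparable to the stick-slip of one nudge, so I leave it there. I'll retreat and compare everything else with the first images.

Call:
carry_out([
  [-0.005,0,0.04],
  [0,0,0.04],
  [0,0.03,0.04],
  [-0.02,0.05,0.03],
  [-0.03,0.05,0],
  [-0.03,0.05,0],
  [-0.03,0.05,0],
  [0,0,0],
], twist=[0,0,0,0,0,0,0,0])

```text
clock: 27.55
tool_pos: [0.3135, 0.1936, 0.2395]
eef_rot: [-0.631, 0.32, -0.319, 0.631]
contact_force: [0.7, 0.1, 0.1]
opening: 0.337
```

Call:
carry_out([
  [-0.02,0.05,0],
  [-0.02,0.05,0],
  [-0.02,0.05,0],
  [-0.02,0.05,0],
  [-0.01,0.05,0],
  [0,0,0],
], twist=[0,0,0,0,0,0])

```text
clock: 28.3
tool_pos: [0.2254, 0.4428, 0.2393]
eef_rot: [-0.629, 0.322, -0.322, 0.631]
contact_force: [0.3, -0.0, -0.8]
opening: 0.341
```

```bash
python3 - <<'E'
from an import *
s=get_state();print(s["clock"],s["tool_pos"].round(3),s["contact_force"].round(1))
for t,box,u in(("top",(285,150,395,265),(332.2,201)),("scene",(235,165,368,275),(302,206))):
    p=camera_params(t);im=snapshot(t);cv2.imwrite(f"pics/{t}9.png",im[:,:,::-1])
    rep(t,im,p,box,u)
    o=cv2.imread(f"pics/{t}0.png")[:,:,::-1].copy()
    H=lambda i:cv2.cvtColor(i,cv2.COLOR_RGB2HSV).astype(int)
    for nm,i in(("old",o),("new",im)):
        h=H(i);m=((h[...,0]>5)&(h[...,0]<15)&(h[...,1]>120)).astype(np.uint8);x0,y0,x1,y1=box
        k=np.zeros_like(m);k[y0:y1,x0:x1]=1;ys,xs=np.nonzero(m&k);print(nm,"dish spot",len(xs),xs.mean().round(2),ys.mean().round(2))
        b=blobs(i,"blue",None,60)[0];print("  blue",[(k[0],k[1].tolist()) for k in b])
    d=(abs(im.astype(int)-o).max(2)>60).astype(np.uint8);n,l,st,c=cv2.connectedComponentsWithStats(d)
    print("diff",[(int(st[i,4]),c[i].round().tolist()) for i in range(1,n) if st[i,4]>25])
E
```

```text
28.3 [0.225 0.443 0.239] [ 0.3 -0.  -0.8]
top axis [0.5889 0.053  0.067 ] r 0.0596
   blue [18] [354.8 236.1] [0.5083 0.004  0.1   ] rad 0.0944 ang 211.27
   green [ 8 10] [359.4 244.3] [ 0.4875 -0.0088  0.062 ] rad 0.1188 ang 211.34
   red [8] [308.9 225.1] [0.5337 0.1068 0.066 ] rad 0.0772 ang 135.72
old dish spot 73 330.75 202.99
  blue [(1249, [277.46, 56.55]), (1508, [154.73, 65.82]), (496, [425.86, 157.4]), (263, [255.29, 229.57])]
new dish spot 72 330.81 202.94
  blue [(1248, [277.41, 56.54]), (1510, [154.75, 65.84]), (494, [425.82, 157.4]), (263, [255.29, 229.57])]
diff [(68, [367.0, 212.0]), (67, [351.0, 231.0]), (1133, [135.0, 386.0]), (146, [19.0, 396.0])]
scene axis [0.5875 0.0509 0.067 ] r 0.0609
   blue [13] [256.6 191.6] [0.5056 0.0022 0.1   ] rad 0.0953 ang 210.77
   green [13] [248.  202.2] [ 0.487  -0.0128  0.062 ] rad 0.119 ang 212.4
   red [5] [297.4 176.8] [0.5301 0.1065 0.066 ] rad 0.0799 ang 135.92
old dish spot 60 300.23 200.58
  blue [(244, [339.18, 41.64]), (75, [302.44, 43.31]), (3549, [514.32, 166.88]), (173, [326.36, 146.06]), (1404, [471.37, 262.1]), (781, [268.34, 323.18])]
new dish spot 59 300.17 200.63
  blue [(338, [328.89, 42.45]), (3532, [514.48, 166.77]), (173, [326.37, 146.06]), (1419, [471.3, 262.25]), (782, [268.35, 323.2])]
diff [(62, [284.0, 3.0]), (126, [107.0, 23.0]), (34, [342.0, 23.0]), (31, [326.0, 28.0]), (154, [341.0, 55.0]), (590, [246.0, 73.0]), (204, [274.0, 87.0]), (43, [196.0, 93.0]), (114, [224.0, 103.0]), (112, [262.0, 199.0]), (123, [266.0, 221.0])]
```

All bystanders, the dish, the clip and the ring are unchanged; only the lever has moved. Handing in.

```bash
python3 -c "
from plant import job
print(job.finish_job())"
```

```text
the job is handed in; nothing more can be done
None
```

The iris lever went fully closed, then back open to the green clip, and I handed the job in at about 28 s on the robot clock. No verdict was reported.

- **Closing:** I put the fingers around the blue knob and pushed the lever clockwise until it stalled at about 10 N. The wrist view showed the arm against the red pin.
- **Opening:** I pushed it back in small steps, retreating to check each time. The third fine push overshot by about 0.3°, so I nudged it back with the other finger.
- **Pointer alignment:** The last close wrist check put the pointer tip at about 210.75° and the clip's middle line at about 211.05°. That is 0.3° short (about 0.5 mm), roughly the resolution of one nudge. I stopped there.
- **Top and scene views at the end:** The coarser top view agrees, with the knob at 211.3° and the clip at 211.3°. The scene view gave 210.8° against 212.4°, but its blobs are only 13 pixels, so I trusted the wrist view.
- **Everything else:** Compared with the first pictures, the ring, dish, clip, jar and slide box had not moved, and the picture difference showed no change at the forceps or needle. The fingers were clear of everything.

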